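# Load the flute blank and latch the chip guard

### The arm

A 6-joint arm with a two-finger parallel gripper is mounted at the origin on the work surface. World frame = base frame: x ahead of the robot, y to its left, z up, the work surface at z = 0. Lengths are in m, angles in rad, forces in N, time in s.
With the tool pointing down it reaches from about 0.25 to 0.775 m from the base axis. Payload 4 kg.
Tool frame: the origin (TCP) lies on the centre line of the jaws, within the pads' length; the fingertips stand 25 mm ahead of it and the grasp point (between the pads) lies 6 mm ahead of it; z points along the fingers, y is the line along which they close (so a half turn about z gives the same grasp; the last joint's range is limited). The gripper opens to 94 mm and grips with 3 to 60 N. Pads are 16 mm wide; open, the fingers measure 119 mm over their backs; the gripper's body (75 mm by 177 mm) begins 78 mm behind the grasp point.
Start: joints at [1.2, 0.087, 1.371, -0, 1.684, -0.103], TCP at [0.146, 0.53, 0.194] pointing down, gripper open.
Joint ranges: [-3.1, 3.1], [-0.76, 2.03], [0.27, 2.55], [-1.08, 4.22], [0.17, 2.65], [-2.57, 2.57]. Speed limits (rad/s): [2.79, 2.79, 3.14, 3.14, 3.14, 3.14].

### API

Orientations are given as [roll, pitch, yaw] about the fixed x, y, z axes, in that order (R = Rz(yaw) Ry(pitch) Rx(roll)).
In Python, from bench import sensors, optics, ticket gives the robot as it stands.
- The arm moves only by the tool send_rows, never from a script. Its argument "rows" is a list of rows, each a list of 6 numbers: the shift along the world's x, y, z in mm, then the turn, a rotation vector about the world's x, y, z in rad. In form: [[x, y, z, wx, wy, wz], ...]. A call has 1 to 8 rows; each row shifts and turns the commanded pose from where the row before left it; what a row does not reach is not made up. A row lasts 1/12 s, in which the tool goes at most 41.7 mm and 7.16 degrees, less where a joint would pass 70% of its speed; a pose out of reach is approached as far as the arm can. A call is refused whole if a number of a shift passes 41.7 or a number of a turn 0.125, either way. A call with a gripper value outside its range is refused whole. "grip" is the finger opening in mm, from 0 to 94, set as the call begins (left out, the last holds). The fingers move at their own pace and stop on an object; the grip force is fixed at half the most. Time passes only in rows, so rows that do not move let the fingers close. It gives the time, the measured TCP pose, the force, the opening and the grip force at its end, in the units of the state.
- sensors.get_obs(): the state, without advancing time (a new reading comes with each control period).
- optics.snapshot(name): name is "scene" or "top" or "wrist"; returns the picture (400x640x3 uint8, red, green, blue); there is no depth.
- optics.camera_model(name): a dict with "vertical_fov" (degrees; the focal length in pixels is half the picture's height over the tangent of half this angle, whatever the lens; pixels are square), "cx", "cy" (the principal point, pixels), "k1" (the pictures are not rectified: a ray, as slopes to the right and down, at radius r is drawn at 1 + k1 r^2 times it, then the intrinsics apply), "R" (3x3) and "t" (3): a world point X has camera coordinates R X + t. Camera axes: x right, y down, z forward; pixel columns grow to the right and rows downward; lengths in m; the calibration is good to about 2 mm. A picture is of the moment at which its call begins: read the wrist's pose just before it. camera_model takes no time and is no camera call; for the wrist camera it gives the pose at the moment of the call.
- ticket.close_job(): hands the job in; it is judged then, once.
The state is a dict: "time": time; "joint_positions": joint angles; "qvel": joint speeds; "joint_torque": joint torques, N m; "tool_pos": TCP position; "ee_rot": TCP orientation; "wrist_force": force on the tool from outside, world axes, zero at the start; "wrist_torque": the same for the moment, N m; "width": finger opening in m; "finger_force": force on a finger pad.
Only numpy, scipy, OpenCV 4.12 (cv2) and the standard library are available. Lean on these libraries where they do the work, as an engineer would, in place of code of your own. Each camera call takes 0.05 s, during which the arm holds its last target. There are 200 camera calls.

### The job

Get the drilling station ready: gently lay the longer of the two bamboo blanks in the two V-blocks inside the chip guard, lying along them and roughly centred between the two ends, and let go of it. Then push the guard's hinged wooden gate fully shut, without slamming it, until its sprung latch snaps in behind the strike. Leave the short blank, the awl, the mallet and the glue jar where they are.

Things in the scene. Friction and masses are not known exactly. Their poses are not given: they have to be found in the camera images.
- blank_long: The longer bamboo tube, a cylinder 170 mm long and 30 mm in diameter, 90 g nominal (varies by a third), lying on the bench. Origin at its middle on its axis (15 mm above the bench at the start); its y axis runs along the tube. Grip it at the middle, across its diameter, from above.
- blank_short: The shorter bamboo tube, 110 mm long and 30 mm in diameter, lying near the long one (the two swap places between starts). Same frame: origin at its middle on the axis, y along the tube. To be left alone.
- guard: Chip guard, fixed, open on top. Origin at the centre of its underside on the bench; x points from the gate to the back wall, y along the V-blocks, z up. Base plate 172 (x) by 250 (y) by 12 mm. Clear walls 5 mm thick, to 72 mm above the bench: back wall at x = +78, end walls at y = +/-121.5 mm; posts at the corners to 92 mm. The gate closes the front at x = -70 mm.
- cradle (a point): Where the long blank's centre comes to rest, 47 mm above the bench over the guard's origin; the guard's axes (blank along y). Two dark wooden V-blocks with 45 degree sides, 51 mm wide at their tops (51 mm above the bench), each 20 mm long, stand 50 mm either side along y. Between them are 80 mm free for fingers, down to the base plate 35 mm below.
- guard_hinge (a point): Point on the gate's upright hinge axis, at the lower end of the gate, 12 mm above the bench, at the guard's x = -70 mm, y = -105 mm. Does not move with the gate. Same axes as the guard.
- gate (a joint): Gate angle, rad: 0 is fully shut (springy stop; it runs from the hinge along the guard's +y); grows as its free edge swings out to the guard's -x, anticlockwise from above, to 1.3. Wooden panel 190 mm wide, 12 mm thick (centred on the axis), 16 to 92 mm above the bench. Light friction: stays where left. Latched it has about 0.013 play; resting unlatched on the strike it stands at 0.05 to 0.1.
- gate_push (a point): Point on the gate's outer face (away from the V-blocks), 125 mm from the hinge axis, 74 mm above the bench, 18 mm below the top edge: a good place to push with shut fingertips from above. Axes of the gate: -x is the outward normal, +y runs to its free edge. A dark steel latch case, 3 mm proud, begins 26 mm farther towards the free edge.
- bolt (a joint): How far the latch bolt is pushed in, m: 0 fully out, 0.0095 at most. The brass bolt, 24 mm high, sticks 10 mm out of the gate's free edge, bevelled at 45 degrees on the inner face: closing the gate drives it in some 7 mm over the steel strike post, then a spring (2 to 4 N) snaps it out behind. This takes about 6 to 10 N at gate_push.
- awl: Wooden-handled awl 190 mm long, 26 mm high, to the right; origin at the centre of its underside. Leave alone.
- mallet: Wooden mallet 200 mm long, head 60 mm thick and 90 mm long, to the right; origin on the bench under the joint of handle and head. Leave alone.
- gluejar: Translucent jar with a dark lid, 60 mm across, 85 mm high, far left; origin at the centre of its underside. Leave alone.
There are look-alikes about, which are no part of the job. What is shaped like the blank_long but green or turquoise is not meant.

How it is judged:
By the outcome, as a careful person would: the job done as asked, in the order asked, and still so for the second after the job is handed in, with the robot touching nothing.
It also fails if it takes over 51 s, if anything falls off the work surface, if the arm or the gripper's body presses on something with over 40 N, if the wrist force passes 120 N, or if a joint passes its speed limit or range.

## Working session

There is one attempt and no reset: what is moved stays moved. The work goes in short steps, Python scripts to look and compute and a tool call to move; the robot and the scene stay as the last step left them, time stands still between calls to the robot, and variables do not carry over. Pictures are saved under pics/ and viewed, at most 12 in all, crops included, and the job is handed in when it is done.

Besides the shell and the picture viewer there is one more tool, called after "Emit:" as a command line: name --pt "numbers of a row" for each row, then --argument value for the rest. send_rows: Moves the arm, as the interface text tells. Its arguments: {"type":"object","properties":{"rows":{"type":"array"},"grip":{"type":"number"}},"required":["rows"]}

```bash
mkdir -p pics
cat > h.py <<'E'
import numpy as np, cv2
from bench import sensors, optics, ticket
def ray(cam,uv):
    m=optics.camera_model(cam) if isinstance(cam,str) else cam
    f=200/np.tan(np.radians(m["vertical_fov"])/2)
    K=np.array([[f,0,m["cx"]],[0,f,m["cy"]],[0,0,1.]])
    p=cv2.undistortPoints(np.array(uv,float).reshape(-1,1,2),K,np.array([m["k1"],0,0,0,0.])).reshape(-1,2)
    R=np.array(m["R"]);t=np.array(m["t"])
    d=np.c_[p,np.ones(len(p))]@R
    return -R.T@t,d
def onplane(cam,uv,z):
    o,d=ray(cam,uv); return o+d*((z-o[2])/d[:,2])[:,None]
def proj(cam,X):
    m=optics.camera_model(cam) if isinstance(cam,str) else cam
    f=200/np.tan(np.radians(m["vertical_fov"])/2)
    c=np.atleast_2d(X)@np.array(m["R"]).T+np.array(m["t"]); s=c[:,:2]/c[:,2:]
    s=s*(1+m["k1"]*(s**2).sum(1,keepdims=True)); return s*f+[m["cx"],m["cy"]]
def snap(cam,name):
    im=optics.snapshot(cam); cv2.imwrite(f"pics/{name}.png",im[:,:,::-1]); return im
E
python3 - <<'E'
from h import *
a=snap("scene","s0");b=snap("top","t0")
for c in("scene","top"):
    m=optics.camera_model(c);o,_=ray(m,[[0,0]]);print(c,o,m["vertical_fov"],m["k1"])
print(onplane("top",[[0,0],[639,0],[0,399],[639,399]],0))
o=sensors.get_obs();print(o)
E
```

```text
scene [1.29271335 0.40140082 0.86191093] 54.40106442479722 -0.007980372786745767
top [0.38583568 0.09863558 1.27521348] 53.108133419335154 -0.021436544991317325
[[ 1.1663905   1.17417501  0.        ]
 [ 1.25209562 -1.04026956  0.        ]
 [-0.12617413  1.02343198  0.        ]
 [-0.08411294 -0.95235583  0.        ]]
{'time': 0.1, 'joint_positions': array([ 1.19989201e+00,  8.78662883e-02,  1.37207910e+00,  1.76338838e-05,
        1.68360313e+00, -1.03069165e-01]), 'qvel': array([-0.00019465, -0.00085337, -0.00332852,  0.0002442 , -0.00013011,
       -0.0002636 ]), 'joint_torque': array([ 2.12256004e-03, -3.41250944e+01, -3.03302336e+01,  7.20359688e-02,
        3.03467258e-02, -9.01998783e-05]), 'tool_pos': array([0.14535024, 0.52991669, 0.19324152]), 'ee_rot': array([-3.13964897e+00, -2.18665416e-04,  2.87375925e+00]), 'wrist_force': array([-0.19877818, -0.6713787 ,  0.05955052]), 'wrist_torque': array([-0.02363826,  0.02059688,  0.00681351]), 'finger_force': 0.0, 'width': 0.09397515605299893}
```

View pics/t0.png

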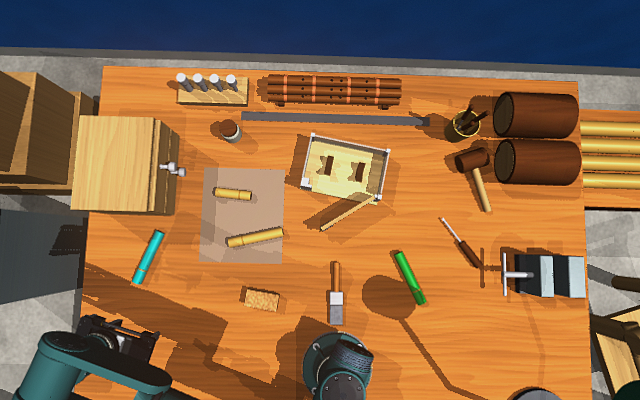

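View pics/s0.png

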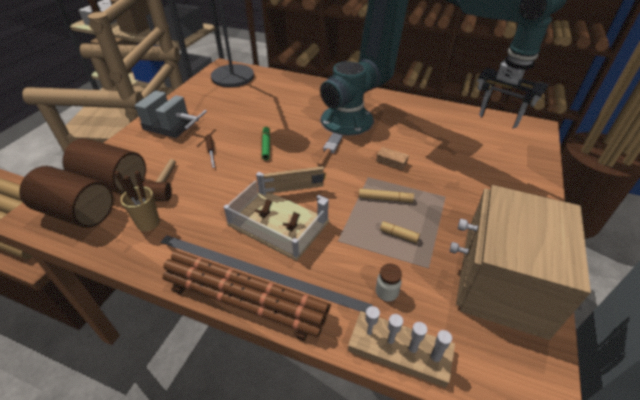

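The top view shows the long blank at about (255,238), the short one at (232,194), and the guard at about (345,168). The gate is open, with its hinge at about (378,198) and its free edge at about (322,228). The scene view agrees. Next I'll enlarge the top view to measure.

Run:
```python
from h import *
b=cv2.imread("pics/t0.png")
c=cv2.resize(b[120:260,200:400],None,fx=4,fy=4,interpolation=cv2.INTER_CUBIC);cv2.imwrite("pics/t0c.png",c)
hsv=cv2.cvtColor(b,cv2.COLOR_BGR2HSV)
print(hsv[238,255],hsv[194,232],hsv[215,215],hsv[250,230])
m=((hsv[:,:,0]>17)&(hsv[:,:,0]<32)&(hsv[:,:,1]>100)&(hsv[:,:,2]>110)).astype(np.uint8)
m[:160]=0;m[265:]=0;m[:,:195]=0;m[:,300:]=0
for k in cv2.findContours(m,cv2.RETR_EXTERNAL,cv2.CHAIN_APPROX_NONE)[0]:
    if cv2.contourArea(k)<100: continue
    r=cv2.minAreaRect(k);bx=cv2.boxPoints(r)
    w=onplane("top",bx,.017);print(r,w.round(4).tolist(),w.mean(0).round(4))
```

```text
[ 28 130 228] [ 26 136 229] [ 14  88 173] [ 14  85 179]
((254.95608520507812, 237.29510498046875), (8.800223350524902, 55.525211334228516), 77.90524291992188) [[0.381, 0.3511, 0.017], [0.422, 0.1833, 0.017], [0.3954, 0.1766, 0.017], [0.3546, 0.344, 0.017]] [0.3882 0.2637 0.017 ]
((232.36924743652344, 193.54615783691406), (35.101829528808594, 8.6824312210083), 7.125016689300537) [[0.515, 0.3974, 0.017], [0.5424, 0.3955, 0.017], [0.5319, 0.2849, 0.017], [0.5044, 0.287, 0.017]] [0.5234 0.3412 0.017 ]
```

View pics/t0c.png

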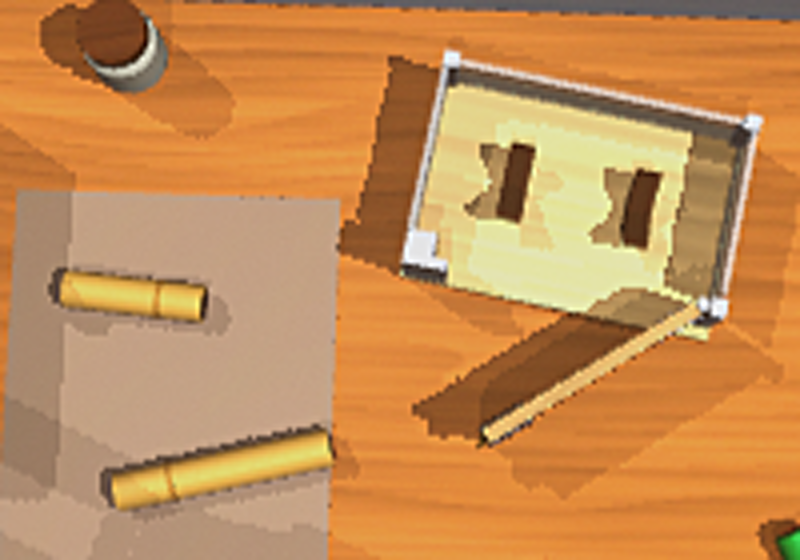

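The crop shows the post tops at crop (452,60), (752,123), (712,308) and (420,245). The V-blocks are at (515,183) and (641,208), and the gate top runs from (703,308) to (487,437).

Run:
```python
from h import *
cv=lambda a:(np.array(a,float)+.5)/4-.5+[200,120]
P=onplane("top",cv([[452,60],[752,123],[712,308],[420,245]]),.092)
print("posts",P.round(4).tolist(),np.linalg.norm(P[0]-P[1]),np.linalg.norm(P[1]-P[2]))
V=onplane("top",cv([[515,183],[641,208]]),.051);print("V",V.round(4).tolist(),np.linalg.norm(V[0]-V[1]),V.mean(0))
G=onplane("top",cv([[703,308],[487,437]]),.092);print("gate",G.round(4).tolist(),np.linalg.norm(G[0]-G[1]))
for n,(a,b) in dict(post=(P[1],P[0]),V=(V[1],V[0]),gate=(G[0],G[1])).items():
    d=b-a;print(n,"yaw of y axis-90:",np.degrees(np.arctan2(d[1],d[0]))-90)
th=np.arctan2(*(P[0]-P[1])[[1,0]])-np.pi/2
R=np.array([[np.cos(th),-np.sin(th)],[np.sin(th),np.cos(th)]])
c=P[:2,:2].mean(0)-R@[.078,0];print("guard",c,np.degrees(th))
for z,pt in((.012,None),):
    H=c+R@[-.07,-.105];print("hinge",H)
for name,p in(("P",P),("V",V),("G",G)): print(name,((p[:,:2]-c)@R).round(4).tolist())
```

```text
posts [[0.7018, 0.0936, 0.092], [0.6605, -0.1346, 0.092], [0.5188, -0.1056, 0.092], [0.5597, 0.1135, 0.092]] 0.23190460202174482 0.14458265157658762
V [[0.6165, 0.0418, 0.051], [0.5999, -0.0566, 0.051]] 0.09973354954193347 [ 0.60821328 -0.00741695  0.051     ]
gate [[0.5186, -0.0989, 0.092], [0.4183, 0.0597, 0.092]] 0.187689592562593
post yaw of y axis-90: -10.272762251995502
V yaw of y axis-90: -9.607391805090188
gate yaw of y axis-90: 32.32702727612782
guard [ 0.60439504 -0.00657381] -10.272762251995502
hinge [ 0.51679202 -0.09740724]
P [[0.078, 0.116], [0.078, -0.116], [-0.0665, -0.1127], [-0.0654, 0.1101]]
V [[0.0033, 0.0497], [0.0045, -0.05]]
G [[-0.0679, -0.1061], [-0.195, 0.0321]]
```

Emit:
send_rows --pt "20 -22 0 0 0 -0.09" --pt "20 -22 0 0 0 -0.09" --pt "20 -22 0 0 0 -0.09" --pt "20 -22 0 0 0 -0.09" --pt "20 -22 0 0 0 -0.09" --pt "20 -22 0 0 0 -0.09" --pt "20 -22 0 0 0 -0.09" --pt "20 -22 0 0 0 -0.09" --grip 64

```text
time: 0.77
tool_pos: [0.306, 0.353, 0.1938]
ee_rot: [-3.141, 0.0, 2.15]
wrist_force: [0.6, 0.3, 0.9]
width: 0.0642
finger_force: 0.0
```

Emit:
send_rows --pt "20 -22 0 0 0 -0.09" --pt "20 -22 0 0 0 -0.09" --pt "20 -22 0 0 0 -0.09" --pt "20 -22 0 0 0 -0.075" --pt "3 -2 0 0 0 0" --pt "0 0 0 0 0 0" --pt "0 0 0 0 0 0"

```text
time: 1.35
tool_pos: [0.3881, 0.2646, 0.1939]
ee_rot: [-3.14, -0.001, 1.809]
wrist_force: [-0.0, -0.6, 0.4]
width: 0.0637
finger_force: 0.0
```

Run:
```python
from h import *
o=sensors.get_obs();print(o["time"],o["tool_pos"],o["ee_rot"])
M=optics.camera_model("wrist");a=snap("wrist","w0");hsv=cv2.cvtColor(a,cv2.COLOR_RGB2HSV)
m=((hsv[:,:,0]>17)&(hsv[:,:,0]<32)&(hsv[:,:,1]>100)&(hsv[:,:,2]>100)).astype(np.uint8)
for k in cv2.findContours(m,cv2.RETR_EXTERNAL,cv2.CHAIN_APPROX_NONE)[0]:
    if cv2.contourArea(k)<400: continue
    r=cv2.minAreaRect(k);bx=cv2.boxPoints(r)
    w=onplane(M,bx,.017);print(r,w.round(4).tolist(),w.mean(0).round(4))
```

```text
1.35 [0.38808023 0.26464094 0.19388734] [-3.14046099e+00 -5.40473819e-04  1.80925372e+00]
((316.5, 179.0), (140.0, 23.0), 90.0) [[0.3566, 0.3417, 0.017], [0.3822, 0.3479, 0.017], [0.4257, 0.1781, 0.017], [0.3966, 0.171, 0.017]] [0.3903 0.2597 0.017 ]
((442.9741516113281, 144.56036376953125), (24.29169273376465, 99.79290008544922), 23.198589324951172) [[0.5052, 0.2849, 0.017], [0.515, 0.3984, 0.017], [0.544, 0.395, 0.017], [0.5363, 0.28, 0.017]] [0.5251 0.3396 0.017 ]
```

View pics/w0.png

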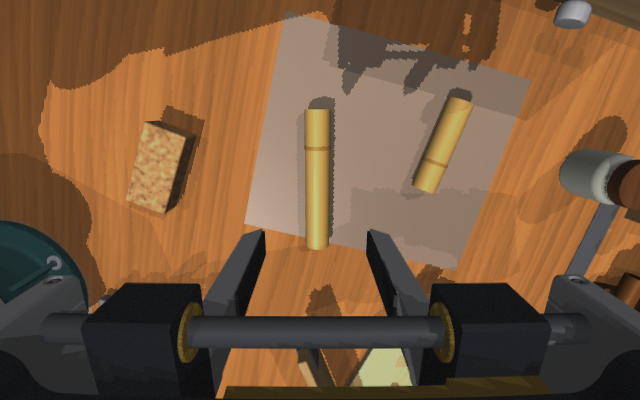

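The wrist view shows the tube at u≈316, rows 109–248. It is parallel to the fingers and centred between them within 1 mm, so I'm descending.

Emit:
send_rows --pt "0 -1 -25 0 0 0" --pt "0 -1 -30 0 0 0" --pt "0 0 -30 0 0 0" --pt "0 0 -30 0 0 0" --pt "0 0 -25 0 0 0" --pt "0 0 -15 0 0 0" --pt "0 0 -10 0 0 0" --pt "0 0 0 0 0 0"

```text
time: 2.07
tool_pos: [0.3861, 0.2625, 0.0269]
ee_rot: [-3.137, 0.001, 1.811]
wrist_force: [0.7, -1.5, 0.4]
width: 0.0642
finger_force: 0.0
```

Emit:
send_rows --pt "0 0 0 0 0 0" --pt "0 0 0 0 0 0" --pt "0 0 0 0 0 0" --pt "0 0 0 0 0 0" --pt "0 0 0 0 0 0" --pt "0 0 0 0 0 0" --grip 15

```text
time: 2.57
tool_pos: [0.389, 0.2626, 0.03]
ee_rot: [3.14, -0.0, 1.809]
wrist_force: [0.6, 0.1, -0.4]
width: 0.0274
finger_force: 0.0
```

Emit:
send_rows --pt "0 0 0 0 0 0" --pt "0 0 0 0 0 0" --pt "0 0 0 0 0 0" --pt "0 0 0 0 0 0" --grip 10

```text
time: 2.9
tool_pos: [0.3885, 0.2624, 0.0293]
ee_rot: [-3.142, 0.0, 1.809]
wrist_force: [0.7, -0.1, -0.4]
width: 0.0104
finger_force: 0.0
```

Run:
```python
from h import *
o=sensors.get_obs();print(o["time"],o["tool_pos"],o["width"],o["finger_force"])
a=snap("wrist","w1")
```

```text
2.9 [0.38852766 0.2623625  0.02925942] 0.010402265820190474 0.0
```

View pics/w1.png

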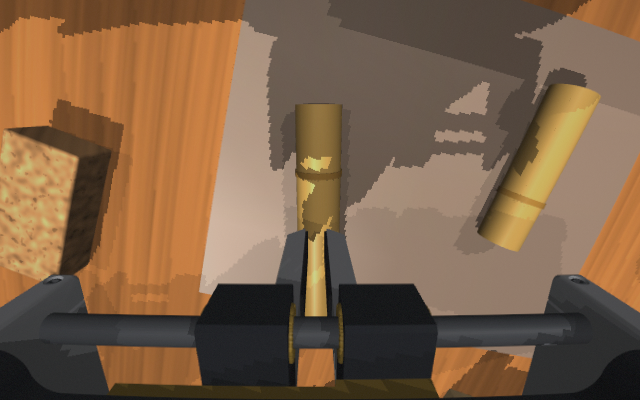

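Run:
```python
from h import *
from scipy.spatial.transform import Rotation as Ro
o=sensors.get_obs();M=optics.camera_model("wrist")
R=Ro.from_euler("xyz",o["ee_rot"]).as_matrix();T=o["tool_pos"]
print("cam",ray(M,[[0,0]])[0], R.T@(ray(M,[[0,0]])[0]-T))
for z in(0,.006,.025):
  for x in (-.008,.008):
    for y in (-.032,-.0052,.0052,.032): print(z,x,y,proj(M,T+R@[x,y,z]).round(0))
print("joints",o["joint_positions"])
# tube edges at far end, rows 104..
w=onplane(M,[[296,150],[342,150],[296,106],[342,106]],.017);print(w.round(4).tolist(),np.linalg.norm(w[0]-w[1]))
# expected tube ends
ax=np.array([-.237,.971,0]);c=np.array([.3885,.262,.015])
print(proj(M,np.array([c+ax*.085+[0,0,.015],c+[.0146,.0036,0],c+[-.0146,-.0036,0],c+ax*.05+[.0146,.0036,0],c+ax*.05-[.0146,.0036,0]])).round(0))
```

```text
cam [0.3695389  0.34078692 0.21923374] [ 8.06629951e-02  5.01662321e-05 -1.90006507e-01]
0 -0.008 -0.032 [[268. 247.]]
0 -0.008 -0.0052 [[308. 247.]]
0 -0.008 0.0052 [[323. 247.]]
0 -0.008 0.032 [[363. 247.]]
0 0.008 -0.032 [[267. 225.]]
0 0.008 -0.0052 [[308. 225.]]
0 0.008 0.0052 [[323. 225.]]
0 0.008 0.032 [[364. 225.]]
0.006 -0.008 -0.032 [[269. 243.]]
0.006 -0.008 -0.0052 [[308. 243.]]
0.006 -0.008 0.0052 [[323. 243.]]
0.006 -0.008 0.032 [[362. 243.]]
0.006 0.008 -0.032 [[268. 222.]]
0.006 0.008 -0.0052 [[308. 222.]]
0.006 0.008 0.0052 [[323. 222.]]
0.006 0.008 0.032 [[363. 222.]]
0.025 -0.008 -0.032 [[273. 233.]]
0.025 -0.008 -0.0052 [[309. 233.]]
0.025 -0.008 0.0052 [[322. 233.]]
0.025 -0.008 0.032 [[358. 233.]]
0.025 0.008 -0.032 [[272. 213.]]
0.025 0.008 -0.0052 [[308. 213.]]
0.025 0.008 0.0052 [[323. 213.]]
0.025 0.008 0.032 [[359. 213.]]
joints [ 4.72985410e-01  2.33364133e-03  1.79532134e+00 -2.14494052e-05
  1.34399946e+00  2.34999688e-01]
[[0.363, 0.3134, 0.017], [0.3922, 0.3205, 0.017], [0.3568, 0.3404, 0.017], [0.3851, 0.3473, 0.017]] 0.030110804504533354
[[315. 103.]
 [336. 229.]
 [294. 229.]
 [338. 159.]
 [293. 159.]]
```

The wrist view shows the fingers closed above the tube. Their tips are at row 232, where the stated geometry puts them at row 213. The tube itself is undisturbed and its measured width (30 mm) agrees. So the real tips sit about 35 mm higher than the pose reading suggests. I'll open the fingers and go lower, watching the force.

Emit:
send_rows --pt "0 0 5 0 0 0" --pt "0 0 0 0 0 0" --pt "0 0 0 0 0 0" --pt "0 0 0 0 0 0" --pt "0 0 0 0 0 0" --pt "0 0 0 0 0 0" --pt "0 0 0 0 0 0" --pt "0 0 0 0 0 0" --grip 64

```text
time: 3.62
tool_pos: [0.3885, 0.2624, 0.0342]
ee_rot: [-3.142, 0.0, 1.809]
wrist_force: [-0.4, -0.4, -0.7]
width: 0.06
finger_force: 0.0
```

Emit:
send_rows --pt "0 0 -5 0 0 0" --pt "0 0 -5 0 0 0" --pt "0 0 -5 0 0 0" --pt "0 0 -4 0 0 0" --pt "0 0 -4 0 0 0" --pt "0 0 -2 0 0 0" --pt "0 0 0 0 0 0" --pt "0 0 0 0 0 0"

```text
time: 4.28
tool_pos: [0.3885, 0.2624, 0.0091]
ee_rot: [-3.141, 0.0, 1.809]
wrist_force: [0.2, -0.4, -0.5]
width: 0.0641
finger_force: 0.0
```

Run:
```python
from h import *
o=sensors.get_obs();print(o)
M=optics.camera_model("wrist");print(ray(M,[[0,0]])[0])
```

```text
{'time': 4.2833, 'joint_positions': array([ 4.73015053e-01,  2.37779384e-02,  1.81731389e+00, -3.64464293e-05,
        1.30074669e+00,  2.35020964e-01]), 'qvel': array([ 0.00028108, -0.00768916, -0.00622694, -0.00085232,  0.00055101,
        0.00038338]), 'joint_torque': array([ 1.00315108e-03, -2.79164475e+01, -2.68847179e+01,  7.24382792e-02,
        5.86065158e-03, -3.43559095e-04]), 'tool_pos': array([0.38847534, 0.26237502, 0.00913959]), 'ee_rot': array([-3.14136173e+00,  9.14108653e-05,  1.80880015e+00]), 'wrist_force': array([ 0.18242929, -0.43283305, -0.52828657]), 'wrist_torque': array([-0.08079429,  0.06723548, -0.0028771 ]), 'finger_force': 0.0, 'width': 0.06406873403311872}
[0.36952913 0.34081756 0.19913541]
```

Reported z is 9 mm with no contact, which confirms the offset.

Emit:
send_rows --pt "0 0 -4 0 0 0" --pt "0 0 -4 0 0 0" --pt "0 0 -2 0 0 0" --pt "0 0 0 0 0 0" --pt "0 0 0 0 0 0"

```text
time: 4.7
tool_pos: [0.3884, 0.2623, -0.0009]
ee_rot: [-3.141, 0.0, 1.809]
wrist_force: [0.8, 0.1, -1.0]
width: 0.0635
finger_force: 0.0
```

Emit:
send_rows --pt "0 0 0 0 0 0" --pt "0 0 0 0 0 0" --pt "0 0 0 0 0 0" --pt "0 0 0 0 0 0" --pt "0 0 0 0 0 0" --pt "0 0 0 0 0 0" --pt "0 0 0 0 0 0" --pt "0 0 0 0 0 0" --grip 15

```text
time: 5.37
tool_pos: [0.3887, 0.2625, -0.0006]
ee_rot: [3.141, -0.0, 1.809]
wrist_force: [-0.2, -0.3, -0.4]
width: 0.0291
finger_force: 30.0
```

Gripped at 30 N, width 29 mm. Lifting and carrying it to the guard.

Emit:
send_rows --pt "0 0 8 0 0 0" --pt "0 0 18 0 0 0" --pt "0 0 25 0 0 0" --pt "0 0 30 0 0 0" --pt "0 0 30 0 0 0" --pt "0 0 25 0 0 0" --pt "0 0 15 0 0 0" --pt "10 -13 5 0 0 0"

```text
time: 6.03
tool_pos: [0.399, 0.2516, 0.1597]
ee_rot: [3.136, -0.003, 1.812]
wrist_force: [-0.1, 0.2, -0.1]
width: 0.0297
finger_force: 30.0
```

Emit:
send_rows --pt "20 -24 0 0 0 -0.05" --pt "25 -32 0 0 0 -0.06" --pt "25 -32 0 0 0 -0.06" --pt "25 -32 0 0 0 -0.06" --pt "25 -32 0 0 0 -0.06" --pt "25 -32 0 0 0 -0.06" --pt "25 -32 0 0 0 -0.06" --pt "20 -20 0 0 0 0"

```text
time: 6.7
tool_pos: [0.5897, 0.0099, 0.1554]
ee_rot: [3.141, 0.001, 1.394]
wrist_force: [0.2, 0.3, -1.3]
width: 0.0293
finger_force: 30.0
```

Emit:
send_rows --pt "10 -12 0 0 0 0" --pt "5 -5 0 0 0 0" --pt "2 -3 0 0 0 0" --pt "0 0 0 0 0 0" --pt "0 0 0 0 0 0"

```text
time: 7.12
tool_pos: [0.6049, -0.0056, 0.1555]
ee_rot: [-3.141, -0.0, 1.4]
wrist_force: [0.7, 0.7, -1.3]
width: 0.0294
finger_force: 30.0
```

Run:
```python
from h import *
o=sensors.get_obs();print(o["time"],o["tool_pos"],o["ee_rot"],o["width"],o["finger_force"],o["wrist_force"])
a=snap("wrist","w2");b=snap("top","t2")[100:250,220:420]
b=cv2.resize(b,None,fx=3,fy=3,interpolation=cv2.INTER_CUBIC)
cv2.imwrite("pics/j2.png",np.vstack([cv2.resize(a[:,:,::-1],(480,300)),cv2.resize(b[:,:,::-1],(480,300))]) if 0 else a[:,:,::-1])
M=optics.camera_model("wrist")
from math import *
th=radians(-10);R=np.array([[cos(th),-sin(th)],[sin(th),cos(th)]])
for n,l,z in(("Vtop+",[0,.05],.051),("Vtop-",[0,-.05],.051),("backpost+",[.078,.116],.092),("origin",[0,0],.012)):
    print(n,proj(M,np.r_[np.array([.6065,-.007])+R@l,z]).round(0))
```

```text
7.1167 [ 0.60494141 -0.00559518  0.15550075] [-3.14120253e+00 -4.06256526e-04  1.39981946e+00] 0.029355644123828437 29.999914169311523 [ 0.6676101   0.67753097 -1.3394966 ]
Vtop+ [[318. 145.]]
Vtop- [[317. 242.]]
backpost+ [[420.  66.]]
origin [[317. 187.]]
```

View pics/w2.png

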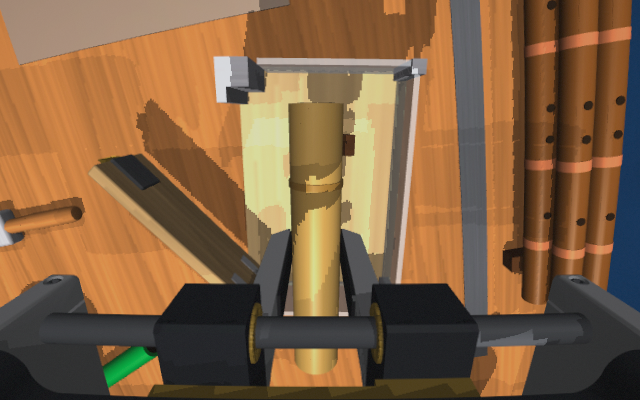

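The wrist view shows the tube in the grip, with its far end at row 103 and near end at row ~373. The guard's back post is at (420,66), exactly where predicted. A V-block edge shows at (355,145), and the gate has not moved.

Run:
```python
from h import *
from math import *
M=optics.camera_model("wrist");T=np.array([.6049,-.0056])
th=radians(-10);R=np.array([[cos(th),-sin(th)],[sin(th),cos(th)]]);c=np.array([.6065,-.007])
E=onplane(M,[[316,103],[316,374]],.186);print("len",np.linalg.norm(E[0]-E[1]),"ctr guard frame",(E.mean(0)[:2]-c)@R,"tcp",(T-c)@R)
print("yaw",degrees(atan2(*(E[0]-E[1])[[1,0]]))-90)
V=onplane(M,[[355,136],[355,155],[413,140],[402,280]],.051);print("V/wall",((V[:,:2]-c)@R).round(4))
W=onplane(M,[[413,140],[402,270]],.072);print("wall",((W[:,:2]-c)@R).round(4))
P=onplane(M,[[420,66],[258,64]],.092);print("posts",((P[:,:2]-c)@R).round(4))
a=cv2.imread("pics/w2.png");print(a[145,340:362].tolist())
```

```text
len 0.16911314392176147 ctr guard frame [-0.00156203  0.00098749] tcp [-0.0018188   0.00110089]
yaw -9.66880856463267
V/wall [[ 0.035   0.0589]
 [ 0.0357  0.0409]
 [ 0.0903  0.0557]
 [ 0.0924 -0.0941]]
wall [[ 0.0837  0.0575]
 [ 0.0846 -0.0702]]
posts [[ 0.0781  0.116 ]
 [-0.0467  0.1164]]
[[44, 77, 98], [39, 69, 88], [30, 51, 66], [21, 31, 45], [21, 31, 44], [28, 46, 73], [28, 46, 73], [28, 46, 72], [28, 45, 73], [29, 47, 73], [31, 47, 73], [30, 48, 74], [31, 48, 74], [29, 47, 73], [58, 87, 111], [147, 209, 218], [145, 210, 218], [144, 209, 217], [144, 210, 217], [144, 210, 218], [145, 210, 217], [145, 210, 217]]
```

Emit:
send_rows --pt "2 -1 0 0 0 -0.005" --pt "2 -1 -10 0 0 0" --pt "0 0 -20 0 0 0" --pt "0 0 -20 0 0 0" --pt "0 0 -18 0 0 0" --pt "0 0 -12 0 0 0" --pt "0 0 -8 0 0 0" --pt "0 0 -6 0 0 0"

```text
time: 7.88
tool_pos: [0.6091, -0.0084, 0.06]
ee_rot: [-3.14, 0.0, 1.394]
wrist_force: [-0.1, -0.4, -0.7]
width: 0.0291
finger_force: 30.0
```

Emit:
send_rows --pt "0 0 -5 0 0 0" --pt "0 0 -5 0 0 0" --pt "0 0 -4 0 0 0" --pt "0 0 -3 0 0 0" --pt "0 0 -3 0 0 0" --pt "0 0 -2 0 0 0" --pt "0 0 0 0 0 0" --pt "0 0 0 0 0 0"

```text
time: 8.55
tool_pos: [0.6096, -0.0086, 0.0394]
ee_rot: [3.141, -0.0, 1.394]
wrist_force: [0.5, -0.4, -1.1]
width: 0.0295
finger_force: 30.0
```

Emit:
send_rows --pt "0 0 -1 0 0 0" --pt "0 0 -1 0 0 0" --pt "0 0 0 0 0 0" --pt "0 0 0 0 0 0"

```text
time: 8.88
tool_pos: [0.6095, -0.0086, 0.0373]
ee_rot: [3.142, 0.0, 1.394]
wrist_force: [0.6, -0.1, -0.7]
width: 0.0296
finger_force: 30.0
```

Emit:
send_rows --pt "0 0 -1 0 0 0" --pt "0 0 -1 0 0 0" --pt "0 0 0 0 0 0" --pt "0 0 0 0 0 0"

```text
time: 9.22
tool_pos: [0.6094, -0.0086, 0.0351]
ee_rot: [-3.141, 0.0, 1.394]
wrist_force: [-0.5, -0.4, -0.6]
width: 0.0293
finger_force: 30.0
```

Emit:
send_rows --pt "0 0 -1 0 0 0" --pt "0 0 -1 0 0 0" --pt "0 0 0 0 0 0" --pt "0 0 0 0 0 0"

```text
time: 9.55
tool_pos: [0.6094, -0.0086, 0.0332]
ee_rot: [-3.141, 0.0, 1.394]
wrist_force: [-0.5, 0.9, -0.8]
width: 0.0293
finger_force: 30.0
```

Emit:
send_rows --pt "0 0 -1 0 0 0" --pt "0 0 0 0 0 0" --pt "0 0 0 0 0 0"

```text
time: 9.8
tool_pos: [0.6097, -0.0086, 0.0324]
ee_rot: [3.141, -0.0, 1.394]
wrist_force: [-0.0, -0.9, -1.1]
width: 0.0293
finger_force: 30.0
```

Emit:
send_rows --pt "0 0 -1 0 0 0" --pt "0 0 0 0 0 0" --pt "0 0 0 0 0 0"

```text
time: 10.05
tool_pos: [0.6102, -0.0087, 0.0318]
ee_rot: [3.14, -0.0, 1.394]
wrist_force: [1.3, -0.4, 0.5]
width: 0.0293
finger_force: 30.0
```

Light contact: force change of about 1.5 N and a slight x shift. One more millimetre, then release gently.

Emit:
send_rows --pt "0 0 -0.7 0 0 0" --pt "0 0 0 0 0 0" --pt "0 0 0 0 0 0"

```text
time: 10.3
tool_pos: [0.6103, -0.0087, 0.0317]
ee_rot: [3.14, -0.0, 1.394]
wrist_force: [0.8, -0.3, 4.4]
width: 0.0293
finger_force: 30.0
```

Emit:
send_rows --pt "0 0 0 0 0 0" --pt "0 0 0 0 0 0" --pt "0 0 0 0 0 0" --pt "0 0 0 0 0 0" --pt "0 0 0 0 0 0" --grip 52

```text
time: 10.72
tool_pos: [0.609, -0.0085, 0.0298]
ee_rot: [-3.14, 0.0, 1.394]
wrist_force: [-0.0, -0.4, -0.2]
width: 0.0518
finger_force: 0.0
```

Emit:
send_rows --pt "0 0 5 0 0 0" --pt "0 0 15 0 0 0" --pt "0 0 25 0 0 0" --pt "0 0 30 0 0 0" --pt "0 0 30 0 0 0" --pt "0 0 15 0 0 0" --pt "0 0 0 0 0 0" --pt "0 0 0 0 0 0"

```text
time: 11.38
tool_pos: [0.6101, -0.0086, 0.1517]
ee_rot: [3.139, -0.0, 1.394]
wrist_force: [-0.3, -0.1, 0.0]
width: 0.0521
finger_force: 0.0
```

Run:
```python
from h import *
o=sensors.get_obs();print(o["time"],o["tool_pos"],o["ee_rot"])
snap("wrist","w3")
```

```text
11.3833 [ 0.6101048  -0.00864242  0.15170642] [ 3.13906780e+00 -1.22780196e-04  1.39381636e+00]
```

View pics/w3.png

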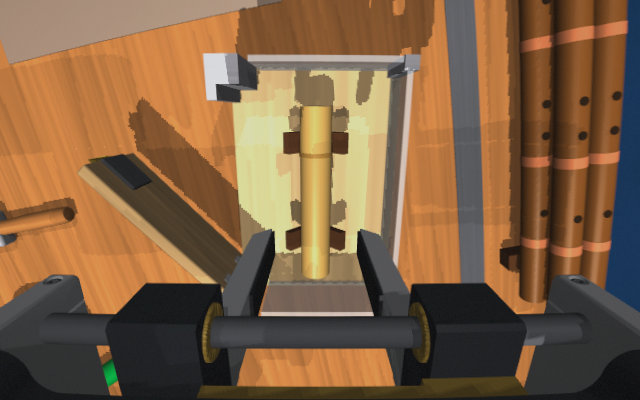

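The blank lies in both V-blocks, at u≈316 over rows 106–278, centred and parallel to the walls. The gate is untouched. Next I'll close the fingers, move outside the gate, and compute the push arc.

Emit:
send_rows --pt "-23 -1 0 0 0 0.092" --pt "-23 -1 0 0 0 0.092" --pt "-23 -1 0 0 0 0.092" --pt "-23 -1 0 0 0 0.092" --pt "-24 -1 0 0 0 0.092" --pt "-24 -1 0 0 0 0.092" --pt "-24 0 0 0 0 0.092" --pt "-24 0 0 0 0 0.092" --grip 0

```text
time: 12.1
tool_pos: [0.4188, -0.0143, 0.1477]
ee_rot: [-3.138, -0.004, 2.134]
wrist_force: [0.2, -0.1, 0.6]
width: 0.0022
finger_force: 0.0
```

Emit:
send_rows --pt "0 0 0 0 0 0" --pt "0 0 0 0 0 0" --pt "0 0 0 0 0 0"

```text
time: 12.35
tool_pos: [0.4214, -0.0145, 0.1493]
ee_rot: [-3.141, -0.001, 2.129]
wrist_force: [0.7, -0.3, 0.1]
width: 0.0005
finger_force: 0.0
```

```bash
cat > arc.py <<'E'
from h import *
H=np.array([.5227,-.0992])
def P(phi,r,d):
    a=phi-np.radians(10.1);return H+r*np.array([-np.sin(a),np.cos(a)])-d*np.array([np.cos(a),np.sin(a)])
def inv(T,phi):
    a=phi-np.radians(10.1);v=T[:2]-H;return v@[-np.sin(a),np.cos(a)],-v@[np.cos(a),np.sin(a)]
E
python3 - <<'E'
from arc import *
o=sensors.get_obs();T=o["tool_pos"];print(o["time"],T,o["ee_rot"],o["width"])
print("r,d at .74",inv(T,.74))
b=snap("top","t4")
cv2.imwrite("pics/t4c.png",cv2.resize(b[110:250,260:420,::-1],None,fx=4,fy=4,interpolation=cv2.INTER_CUBIC))
M=optics.camera_model("top")
print("tip px in crop",((proj(M,[[T[0],T[1],T[2]+.01],[H[0],H[1],.092],[*P(.74,.19,0),.092],[*P(.74,.19,.006),.092]])-[260,110])*4+1.5).round(0))
E
```

```text
12.35 [ 0.42137698 -0.01447577  0.14934373] [-3.14050121e+00 -1.27252697e-03  2.12869210e+00] 0.0005049097734113335
r,d at .74 (np.float64(0.1257555660425022), np.float64(0.040374357292060695))
tip px in crop [[357. 473.]
 [464. 343.]
 [245. 473.]
 [249. 480.]]
```

View pics/t4c.png

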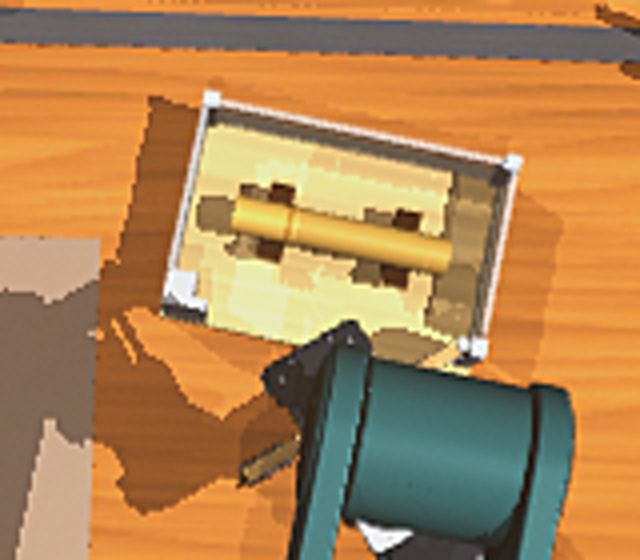

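The blank still lies in both V-blocks in the top view. The gate's free end is at crop (242,478), within a few pixels of the prediction of (245,473). The fingers are 40 mm outside the panel, so I'm descending.

Emit:
send_rows --pt "0 0 -15 0 0 0" --pt "0 0 -20 0 0 0" --pt "0 0 -20 0 0 0" --pt "0 0 -20 0 0 0" --pt "0 0 -12 0 0 0" --pt "0 0 -8 0 0 0" --pt "0 0 0 0 0 0"

```text
time: 12.98
tool_pos: [0.4205, -0.0143, 0.0532]
ee_rot: [-3.138, -0.003, 2.13]
wrist_force: [-0.8, 0.3, 0.6]
width: 0.0007
finger_force: 0.0
```

Run:
```python
from arc import *
o=sensors.get_obs();T=o["tool_pos"];print(T,o["wrist_force"])
phis=np.r_[np.linspace(.74,.26,17),np.linspace(.26,.1,9)[1:],np.linspace(.1,-.06,17)[1:]]
q=[P(.74,.125,.0185)]
print("to contact",(q[0]-T[:2])*1000)
acc=q[0].copy()
for k,f in enumerate(phis[1:]):
    d=np.round((P(f,.125,.0185)-acc)*1000,1);acc=acc+d/1000
    print(k,round(f,3),d.tolist(),round(f-phis[k],3))
```

```text
[ 0.42050276 -0.01432656  0.05322591] [-0.79280796  0.25726897  0.61293742]
to contact [19.76772954 10.90038806]
0 0.71 [2.9, 2.4] -0.03
1 0.68 [3.0, 2.4] -0.03
2 0.65 [3.0, 2.2] -0.03
3 0.62 [3.2, 2.2] -0.03
4 0.59 [3.1, 2.0] -0.03
5 0.56 [3.3, 2.0] -0.03
6 0.53 [3.3, 1.9] -0.03
7 0.5 [3.3, 1.7] -0.03
8 0.47 [3.4, 1.7] -0.03
9 0.44 [3.5, 1.6] -0.03
10 0.41 [3.5, 1.4] -0.03
11 0.38 [3.5, 1.4] -0.03
12 0.35 [3.6, 1.2] -0.03
13 0.32 [3.6, 1.2] -0.03
14 0.29 [3.7, 1.0] -0.03
15 0.26 [3.6, 0.9] -0.03
16 0.24 [2.5, 0.6] -0.02
17 0.22 [2.5, 0.5] -0.02
18 0.2 [2.5, 0.5] -0.02
19 0.18 [2.5, 0.4] -0.02
20 0.16 [2.5, 0.3] -0.02
21 0.14 [2.5, 0.3] -0.02
22 0.12 [2.5, 0.3] -0.02
23 0.1 [2.5, 0.2] -0.02
24 0.09 [1.3, 0.1] -0.01
25 0.08 [1.2, 0.0] -0.01
26 0.07 [1.3, 0.1] -0.01
27 0.06 [1.3, 0.0] -0.01
28 0.05 [1.2, 0.1] -0.01
29 0.04 [1.3, -0.0] -0.01
30 0.03 [1.2, -0.0] -0.01
31 0.02 [1.3, -0.0] -0.01
32 0.01 [1.3, -0.0] -0.01
33 0.0 [1.2, -0.1] -0.01
34 -0.01 [1.3, -0.0] -0.01
35 -0.02 [1.3, -0.1] -0.01
36 -0.03 [1.2, -0.0] -0.01
37 -0.04 [1.3, -0.1] -0.01
38 -0.05 [1.2, -0.1] -0.01
39 -0.06 [1.3, -0.1] -0.01
```

Emit:
send_rows --pt "4 2 0 0 0 0" --pt "4 2 0 0 0 0" --pt "4 2 0 0 0 0" --pt "3 2 0 0 0 0" --pt "3 2 0 0 0 0" --pt "1.5 1 0 0 0 0"

```text
time: 13.48
tool_pos: [0.4418, -0.0034, 0.0561]
ee_rot: [3.141, 0.001, 2.13]
wrist_force: [-0.8, -1.3, 0.2]
width: 0.0005
finger_force: 0.2
```

Emit:
send_rows --pt "2.9 2.4 0 0 0 -0.03" --pt "3 2.4 0 0 0 -0.03" --pt "3 2.2 0 0 0 -0.03" --pt "3.2 2.2 0 0 0 -0.03" --pt "3.1 2 0 0 0 -0.03" --pt "3.3 2 0 0 0 -0.03" --pt "3.3 1.9 0 0 0 -0.03" --pt "3.3 1.7 0 0 0 -0.03"

```text
time: 14.15
tool_pos: [0.4662, 0.0133, 0.0557]
ee_rot: [-3.141, 0.0, 1.888]
wrist_force: [-0.7, -0.7, 0.8]
width: 0.0
finger_force: 0.3
```

Run:
```python
from arc import *
o=sensors.get_obs();T=o["tool_pos"];print(o["time"],T,o["ee_rot"],o["wrist_force"],inv(T,.5))
snap("wrist","w5")
M=optics.camera_model("wrist")
for f in(.74,.5): print(f,proj(M,[[*P(f,.19,0),.092],[*P(f,.125,0),.092]]).round(0).tolist())
```

```text
14.15 [0.46623575 0.01326094 0.0557305 ] [-3.14137918e+00  2.88959126e-04  1.88835213e+00] [-0.74057517 -0.69785422  0.7615805 ] (np.float64(0.12458062504698476), np.float64(0.017757881259692916))
0.74 [[258.0, 154.0], [293.0, 267.0]]
0.5 [[349.0, 142.0], [346.0, 261.0]]
```

View pics/w5.png

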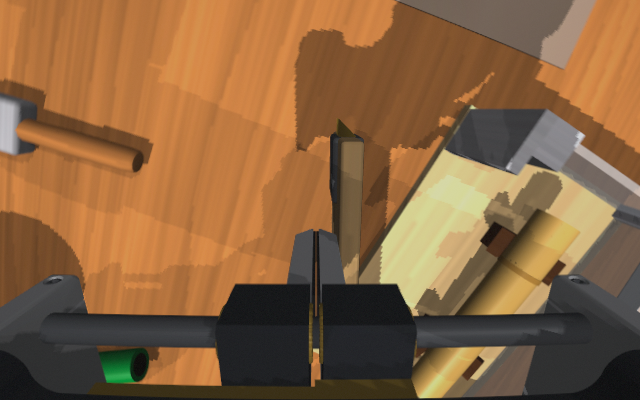

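The fingers are flat on the gate's outer face. Its free end is at (348,138), matching φ=0.5, with the bolt at (343,128). Continuing along the arc.

Emit:
send_rows --pt "3.4 1.7 0 0 0 -0.03" --pt "3.5 1.6 0 0 0 -0.03" --pt "3.5 1.4 0 0 0 -0.03" --pt "3.5 1.4 0 0 0 -0.03" --pt "3.6 1.2 0 0 0 -0.03" --pt "3.6 1.2 0 0 0 -0.03" --pt "3.7 1 0 0 0 -0.03" --pt "3.6 0.9 0 0 0 -0.03"

```text
time: 14.87
tool_pos: [0.4945, 0.0236, 0.0556]
ee_rot: [-3.141, 0.0, 1.649]
wrist_force: [-0.4, -0.1, 0.4]
width: 0.0004
finger_force: 0.3
```

Emit:
send_rows --pt "2.5 0.6 0 0 0 -0.02" --pt "2.5 0.5 0 0 0 -0.02" --pt "2.5 0.5 0 0 0 -0.02" --pt "2.5 0.4 0 0 0 -0.02" --pt "2.5 0.3 0 0 0 -0.02" --pt "2.5 0.3 0 0 0 -0.02" --pt "2 0.2 0 0 0 -0.02" --pt "2 0.2 0 0 0 -0.02"

```text
time: 15.53
tool_pos: [0.5138, 0.0267, 0.0556]
ee_rot: [3.142, -0.0, 1.488]
wrist_force: [0.1, -0.6, 0.4]
width: 0.0008
finger_force: 0.2
```

Emit:
send_rows --pt "1.2 0.1 0 0 0 -0.01" --pt "1.2 0 0 0 0 -0.01" --pt "1.2 0 0 0 0 -0.01" --pt "1.2 0 0 0 0 -0.01"

```text
time: 15.87
tool_pos: [0.5184, 0.0268, 0.0555]
ee_rot: [-3.142, -0.0, 1.449]
wrist_force: [-0.1, 0.1, 0.1]
width: 0.0005
finger_force: 0.2
```

Now around φ≈0.07. I'll push on slowly, watching for the latch force.

Emit:
send_rows --pt "1.2 0 0 0 0 -0.01" --pt "1.2 0 0 0 0 -0.01" --pt "1.2 0 0 0 0 -0.01" --pt "1.2 0 0 0 0 -0.01"

```text
time: 16.2
tool_pos: [0.5232, 0.0268, 0.0555]
ee_rot: [-3.142, -0.0, 1.409]
wrist_force: [0.4, -0.3, 0.5]
width: 0.0007
finger_force: 0.2
```

Emit:
send_rows --pt "1.2 0 0 0 0 -0.01" --pt "1.2 0 0 0 0 -0.01" --pt "1.2 0 0 0 0 -0.01"

```text
time: 16.45
tool_pos: [0.5268, 0.0267, 0.0556]
ee_rot: [3.142, 0.0, 1.379]
wrist_force: [-0.4, 0.5, 0.5]
width: 0.0003
finger_force: 0.5
```

Emit:
send_rows --pt "1 -0.1 0 0 0 0" --pt "1 -0.1 0 0 0 0" --pt "0 0 0 0 0 0"

```text
time: 16.7
tool_pos: [0.5268, 0.0267, 0.0556]
ee_rot: [-3.137, 0.001, 1.38]
wrist_force: [-6.0, 1.0, 4.5]
width: 0.0004
finger_force: 3.3
```

Emit:
send_rows --pt "1 -0.1 0 0 0 0" --pt "1 -0.1 0 0 0 0" --pt "0 0 0 0 0 0"

```text
time: 16.95
tool_pos: [0.5267, 0.0267, 0.0556]
ee_rot: [-3.132, 0.001, 1.38]
wrist_force: [-10.8, 0.1, 7.2]
width: 0.0002
finger_force: 6.0
```

Run:
```python
from arc import *
o=sensors.get_obs();T=o["tool_pos"];print(o["time"],T,o["ee_rot"],o["wrist_force"],inv(T,0.))
a=snap("wrist","w6")
cv2.imwrite("pics/w6c.png",cv2.resize(a[60:300,200:520,::-1],None,fx=2.4,fy=2.4,interpolation=cv2.INTER_CUBIC))
M=optics.camera_model("wrist")
for f in(.1,.05,0): print(f,((proj(M,[[*P(f,.19,0),.092],[*P(f,.19,-.006),.092]])-[200,60])*2.4).round(0).tolist())
```

```text
16.95 [0.52669788 0.02667091 0.05558523] [-3.13230641e+00  1.25842769e-03  1.38008983e+00] [-10.75681097   0.08038278   7.20087544] (np.float64(0.1246214078642261), np.float64(0.01813764888308962))
0.1 [[268.0, 203.0], [297.0, 200.0]]
0.05 [[314.0, 199.0], [343.0, 197.0]]
0 [[360.0, 197.0], [389.0, 197.0]]
```

View pics/w6c.png

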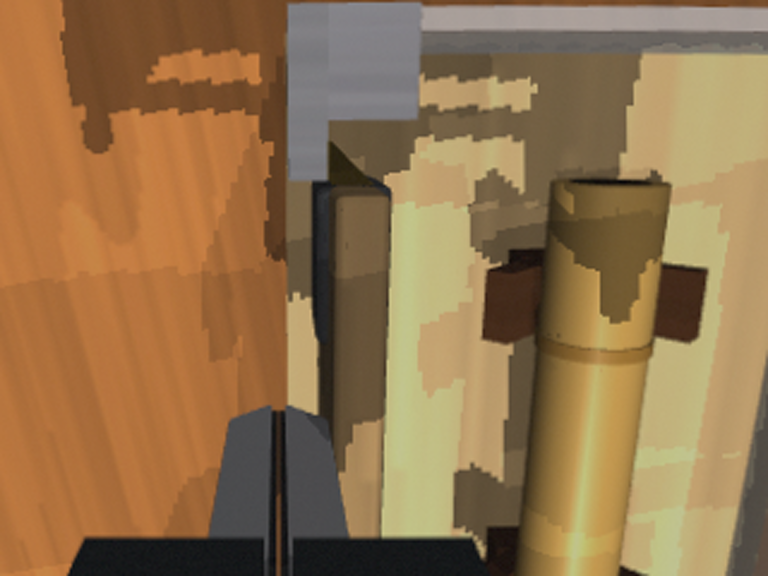

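The gate's free end is at x≈363 in the crop, matching φ≈0. The brass bolt at (350,165) sits inside the grey strike, whose lip ends at x=328. The force rose to 11 N against the stop. Backing off and retreating, then a check.

Emit:
send_rows --pt "-3 0.5 0 0 0 0" --pt "-4 0.7 0 0 0 0" --pt "-8 1.5 0 0 0 0" --pt "-12 2 0 0 0 0" --pt "-5 1 20 0 0 0" --pt "0 0 30 0 0 0" --pt "0 0 30 0 0 0" --pt "0 0 0 0 0 0"

```text
time: 17.67
tool_pos: [0.5026, 0.0319, 0.1427]
ee_rot: [3.128, -0.002, 1.38]
wrist_force: [1.4, 0.0, 0.2]
width: 0.0005
finger_force: 0.0
```

Emit:
send_rows --pt "0 0 0 0 0 0" --pt "0 0 0 0 0 0" --pt "0 0 0 0 0 0"

```text
time: 17.92
tool_pos: [0.4976, 0.0321, 0.1338]
ee_rot: [-3.139, 0.0, 1.38]
wrist_force: [-0.2, -0.7, 0.0]
width: 0.0006
finger_force: 0.0
```

Run:
```python
from arc import *
o=sensors.get_obs();T=o["tool_pos"];print(o["time"],T,o["wrist_force"])
a=snap("wrist","w7");b=snap("top","t7")
M=optics.camera_model("wrist")
c1=cv2.resize(a[40:300,220:560,::-1],(400,306),interpolation=cv2.INTER_CUBIC)
c2=cv2.resize(b[110:230,270:420,::-1],(400,320),interpolation=cv2.INTER_CUBIC)
print("expected in crop",[(f,((proj(M,[[*P(f,.19,0),.092]])-[220,40])*400/340).round(0).tolist()) for f in (.1,.05,0)])
cv2.imwrite("pics/f7.png",np.hstack([c1,c2[:306]]))
```

```text
17.9167 [0.4976499  0.03207216 0.13382396] [-0.21943724 -0.72473628  0.01820511]
expected in crop [(0.1, [[157.0, 109.0]]), (0.05, [[172.0, 108.0]]), (0, [[187.0, 107.0]])]
```

View pics/f7.png

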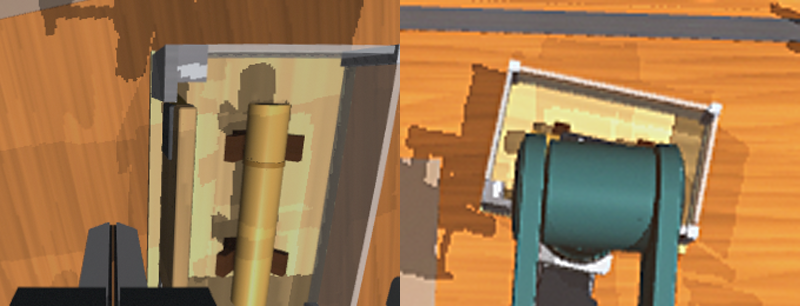

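The gate end is at crop x≈186, the expected spot for φ=0 (187). It stayed shut with the fingers clear, and the blank is still seated.

```bash
python3 -c "
from bench import ticket;print(ticket.close_job())"
```

```text
the job is handed in; nothing more can be done
None
```

The job is handed in: the long blank lies centred in both V-blocks and released, and the gate is shut with its latch bolt seen behind the strike, at about 18 s of the 51 s allowed; I steered clear of the other items but did not re-check them at the end.

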